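# Find the full battery pack by its weight and latch it into the bay

## Robot

A 7-joint arm with a two-finger parallel gripper is mounted at the origin on a cart in front of the work surface, level with it; the furniture and walls round the work are solid. World frame = base frame: x ahead of the robot, y to its left, z up, the work surface at z = 0. Lengths are in mm, angles in rad, forces in N, time in s.
With the tool pointing down it reaches from about 425 to 825 mm from the base axis. Payload 3.6 kg.
Tool frame: the origin (TCP) lies between the finger pads; the fingertips stand 8 mm ahead of it and the grasp point (between the pads) lies 11 mm behind it; z points along the fingers, y is the line along which they close (so a half turn about z gives the same grasp; the last joint's range is limited). The gripper opens to 85 mm and grips with 20 to 120 N. Pads are 22 mm wide; open, the fingers measure 114 mm over their backs; the gripper's body (76 mm by 85 mm) begins 54 mm behind the grasp point. The pads swing forward as they close: fully open they stand 13 mm farther back than shut.
Start: joints at [1.169, 0.615, -0.013, 1.423, 0.008, 1.103, -0.04], TCP at [238.57, -604.605, 239.297] pointing down, gripper open.
Joint ranges: [-3.12, 3.12], [-0.3, 2.06], [-1.34, 1.32], [0.26, 2.42], [-1.36, 4.5], [0.01, 1.98], [-2.84, 2.84]. Speed limits (rad/s): [2.79, 2.79, 3.14, 3.14, 3.14, 3.14, 3.14].

## Interface

Orientations are given as a unit quaternion [x, y, z, w].
In Python, from plant import env gives the robot as it stands.
- The arm moves only by the tool move_arm, never from a script. Its argument "steps" is a list that holds one entry, the list of rows, each a list of 7 numbers: the shift along the tool's x, y, z as a fraction of full scale, then the turn, a rotation vector about the tool's x, y, z as a fraction of full scale, then the opening, from 0 (shut) to 1 (fully open). A call has 1 to 12 rows; each row shifts and turns the commanded pose from where the row before left it, along the tool's axes as they then stand; what a row does not reach is not made up. Full scale, the value 1, is 600 mm for a shift and pi rad for a turn. A row lasts 1/12 s, in which the tool goes at most 41.7 mm and 7.16 degrees, less where a joint would pass 70% of its speed; a pose out of reach is approached as far as the arm can. A call with a number of a shift or a turn outside -1 to 1 is refused whole. A call with a gripper value outside its range is refused whole. The fingers move at their own pace and stop on an object; "newtons" is the grip in N (left out, the last holds). Time passes only in rows, so rows that do not move let the fingers close. It gives the time, the measured TCP pose, the force, the opening and the grip force at its end, in the units of the state.
- env.read_state(): the state, without advancing time (a new reading comes with each control period).
- env.get_image(name): name is "side" or "top"; returns the picture (384x512x3 uint8, red, green, blue); there is no depth.
- env.camera_params(name): a dict with "fx", "fy", "cx", "cy" (pixels), "k1" (the pictures are not rectified: a ray, as slopes to the right and down, at radius r is drawn at 1 + k1 r^2 times it, then the intrinsics apply), "world_from_camera" (4x4, takes a point from camera to world coordinates). Camera axes: x right, y down, z forward; pixel columns grow to the right and rows downward; lengths in mm; the calibration is good to about 2 mm. A picture is of the moment at which its call begins. camera_params takes no time and is no camera call.
- env.job_done(): hands the job in; it is judged then, once.
The state is a dict: "t": time; "joints": joint angles; "joint_vel": joint speeds; "effort": joint torques, N m; "position": TCP position; "tcp_rot": TCP orientation; "ft_force": force on the tool from outside, world axes, zero at the start; "ft_torque": the same for the moment, N m; "finger_gap": finger opening in mm; "grip_force": force on a finger pad.
Only numpy, scipy, OpenCV 4.12 (cv2) and the standard library are available. Lean on these libraries where they do the work, as an engineer would, in place of code of your own. Each camera call takes 0.05 s, during which the arm holds its last target. There are 200 camera calls.

## Task

One of the two identical-looking black battery packs in the blue rack is full, the other is only an empty, much lighter shell. Find out by lifting which is the heavier, load that one into the grey battery bay, pushed fully home under the hood, and then swing the red latch arm closed behind it. The empty shell must stand in the rack at the end, and the tin, the gear and the marker on the desk must stay where they are.

Things in the scene. Friction and masses are not known exactly. Their poses are not given: they have to be found in the camera images.
- pack_a: one of two identical-looking black battery packs, yellow panel on top, 62 (x) x 38 (y) x 52 (z) mm; origin at the centre of its underside, x along its length. May go into the bay either end first. Starts standing in a rack pocket, x along the rack's x. One pack is full (400 to 600 g), the other an empty shell (110 to 170 g); which is which, and in which pocket, is not told
- pack_b: the other black battery pack, same look and size as pack_a; origin at the centre of its underside. Either full (400 to 600 g) or the empty shell (110 to 170 g). The desk between rack and bay (around x = 0.45, y = -0.1 m) is free: a place to put a pack down and take it again another way
- rack: blue rack fixed to the desk, 66 x 118 x 58 mm; origin at the centre of its underside, x along its two pockets. Pockets: centres at y = +27.5 and -27.5 mm, floor at z = 6 mm, 41 mm wide, open above and at both ends. The walls beside the packs are as high as the packs and 52 mm long: in the rack a pack can be gripped only by its two end faces, which stand out 5 mm
- bay: grey battery bay fixed to the desk, 120 x 92 x 69 mm; origin on its underside, x points from its mouth into the bay, y left, z up. Floor (top z = 6 mm) from x = -42 mm on. A pack slides in along +x between low guides (42 mm apart, up to z = 20 mm, flared at the mouth, from x = -21 mm on). Hinge post and catch beside the mouth (x = -30, y = -36 and +36 mm) are up to 30 mm high
- bay_seat (a point): where the centre of a pack's underside lies when it is fully home against the hidden stop: bay x = 9 mm, y = 0, z = 6 mm. Its rear face is then at bay x = -22 mm; the closed latch arm clears it by 4 mm
- bay_hood (a point): middle of the front edge of the bay's hood, at bay x = 16 mm, z = 63 mm (hood underside; top at 69 mm). From here to the stop at x = 40 mm the hood and side cheeks (42 mm apart) cover the pack: when home, its front 24 mm are covered and only its rear 38 mm can be held, by the long sides, from above
- latch (a joint): angle of the red latch arm, rad; 0 = closed, across the mouth, against its catch; grows to 2.5 as it opens, anticlockwise seen from above. Arm 78 mm long, 8 mm thick, 14 to 28 mm above the desk, upright hinge; starts open (1.8 to 2.3), stays where left (friction 0.03 N m). It points from the pivot along (-sin a, cos a) in the bay's x, y. A pack that is not home blocks it
- latch_pivot (a point): point on the latch's upright hinge axis, at bay x = -30, y = -36 mm, at the arm's mid height, 21 mm above the desk
- latch_tip (a point): free end of the latch arm, 78 mm from the pivot, 21 mm above the desk
- tin: bystander: round grey tin, 54 mm across, 22 mm high; origin at the centre of its underside
- gear: bystander: orange printed gear lying flat, 46 mm across, 14 mm high; origin at the centre of its underside
- marker: bystander: white and blue marker pen lying flat, 15 x 132 x 17 mm; origin at the centre of its underside
Not all that is in view belongs to the job. Leave any orange or turquoise look-alike of the pack_a alone.

How it is judged (in metres and radians):
On the way, in this order (a step that is already met when the one before it is completed fails the run):
1. a pack is lifted clear of the rack (z of any of pack_a, pack_b in the frame of rack above 0.06 m), for 0.1 s.
2. the full pack is fully home in the bay (its weight on the bay tells that it is the full one), latch still open (((x of pack_a in the frame of bay between 0.005 and 0.013 m and y of pack_a in the frame of bay between -0.005 and 0.005 m and z of pack_a in the frame of bay below 0.01 m and angle between the x axis of pack_a and the x axis of bay, either way round below 0.12 rad and angle between pack_a's own z axis and vertical below 0.08 rad and contact force between pack_a and bay above 2.75 N) or (x of pack_b in the frame of bay between 0.005 and 0.013 m and y of pack_b in the frame of bay between -0.005 and 0.005 m and z of pack_b in the frame of bay below 0.01 m and angle between the x axis of pack_b and the x axis of bay, either way round below 0.12 rad and angle between pack_b's own z axis and vertical below 0.08 rad and contact force between pack_b and bay above 2.75 N)) and value of joint latch above 0.5 rad), for 0.2 s.
At the end, for the whole second after the job is handed in: The full pack stands level on the bay floor, home within 4 mm of the stop, within 5 mm sideways and 0.12 rad of the bay's line; the latch is closed (under 0.08 rad); the empty shell stands upright in a rack pocket, within 15 mm of its middle; both packs at rest (((x of pack_a in the frame of bay between 0.005 and 0.013 m and y of pack_a in the frame of bay between -0.005 and 0.005 m and z of pack_a in the frame of bay below 0.01 m and angle between the x axis of pack_a and the x axis of bay, either way round below 0.12 rad and angle between pack_a's own z axis and vertical below 0.08 rad and contact force between pack_a and bay above 2.75 N and x of pack_b in the frame of rack between -0.015 and 0.015 m and y of pack_b in the frame of rack between -0.034 and 0.034 m and z of pack_b in the frame of rack below 0.011 m and angle between pack_b's own z axis and vertical below 0.1 rad) or (x of pack_b in the frame of bay between 0.005 and 0.013 m and y of pack_b in the frame of bay between -0.005 and 0.005 m and z of pack_b in the frame of bay below 0.01 m and angle between the x axis of pack_b and the x axis of bay, either way round below 0.12 rad and angle between pack_b's own z axis and vertical below 0.08 rad and contact force between pack_b and bay above 2.75 N and x of pack_a in the frame of rack between -0.015 and 0.015 m and y of pack_a in the frame of rack between -0.034 and 0.034 m and z of pack_a in the frame of rack below 0.011 m and angle between pack_a's own z axis and vertical below 0.1 rad)) and value of joint latch below 0.08 rad and linear speed of each of pack_a, pack_b below 0.02 m/s); the robot touches nothing.
It fails at once if the tin is pushed away from its place (more than 25 mm) (distance of tin from where it was at the start of the episode above 0.025 m).
It fails at once if the gear is pushed away from its place (more than 25 mm) (distance of gear from where it was at the start of the episode above 0.025 m).
It fails at once if the marker is pushed away from its place (more than 25 mm) (distance of marker from where it was at the start of the episode above 0.025 m).
It also fails if it takes over 72 s, if anything falls off the work surface, if the arm or the gripper's body presses on something with over 40 N, if the wrist force passes 120 N, or if a joint passes its speed limit or range.

## Working session

There is one attempt and no reset: what is moved stays moved. The work goes in short steps, Python scripts to look and compute and a tool call to move; the robot and the scene stay as the last step left them, time stands still between calls to the robot, and variables do not carry over. Pictures are saved under pics/ and viewed, at most 10 in all, crops included, and the job is handed in when it is done.

Besides the shell and the picture viewer there is one more tool, called as a command line: name --argument value ..., lists and objects as JSON in quotes. move_arm: Moves the arm, as the interface text tells. Its arguments: {"type":"object","properties":{"steps":{"type":"array"},"newtons":{"type":"number"}},"required":["steps"]}

```bash
ls; mkdir -p pics
python3 - <<'E'
from plant import env
import cv2
print(env.read_state())
for n in("top","side"):
    p=env.camera_params(n);print(n,p)
    im=env.get_image(n)
    cv2.imwrite(f"pics/{n}0.png",cv2.resize(im[:,:,::-1],(800,600),interpolation=cv2.INTER_CUBIC))
    cv2.imwrite(f"{n}_raw.png",im[:,:,::-1])
E
```

```text
pics
{'t': 0.0, 'joints': array([ 1.1685176 ,  0.61591422, -0.01265227,  1.42490959,  0.00811446,
        1.10338319, -0.04039412]), 'joint_vel': array([-7.90498276e-05, -1.45807581e-03,  4.20354140e-04,  9.47015102e-04,
       -2.49883923e-04, -9.53301429e-05,  2.92623577e-06]), 'effort': array([-4.59568400e-05, -4.69215882e+01,  2.59365700e-01, -1.71033955e+01,
        9.99518641e-03,  9.62915918e-03, -2.28143665e-05]), 'position': array([ 238.29840626, -603.94318904,  238.13771204]), 'tcp_rot': array([ 9.82389732e-01,  1.86838889e-01, -2.53806502e-04, -1.25668329e-03]), 'ft_force': array([0.02220249, 0.63133381, 0.51724263]), 'ft_torque': array([ 0.01696875,  0.05583113, -0.02031288]), 'grip_force': 0.0, 'finger_gap': 84.8700044678352}
top {'fx': 485.9561542157265, 'fy': 485.9561542157265, 'cx': 265.05906268373843, 'cy': 196.9589002373157, 'k1': -0.04939959743256838, 'world_from_camera': array([[ 2.33769361e-03, -9.80731168e-01,  1.95348179e-01,
         2.56822543e+02],
       [-9.99903847e-01,  3.77713633e-04,  1.38619381e-02,
        -1.36140229e+01],
       [-1.36686205e-02, -1.95361801e-01, -9.80635985e-01,
         1.29925568e+03],
       [ 0.00000000e+00,  0.00000000e+00,  0.00000000e+00,
         1.00000000e+00]])}
side {'fx': 348.52745768073896, 'fy': 348.52745768073896, 'cx': 256.7378304510062, 'cy': 185.2871338497711, 'k1': -0.10756874267852704, 'world_from_camera': array([[ 9.99971634e-01, -5.11805601e-03,  5.52604754e-03,
         5.05812416e+02],
       [-7.53198400e-03, -6.76531802e-01,  7.36374897e-01,
        -7.92049181e+02],
       [-3.02610667e-05, -7.36395631e-01, -6.76551161e-01,
         7.57212827e+02],
       [ 0.00000000e+00,  0.00000000e+00,  0.00000000e+00,
         1.00000000e+00]])}
```

View pics/top0.png

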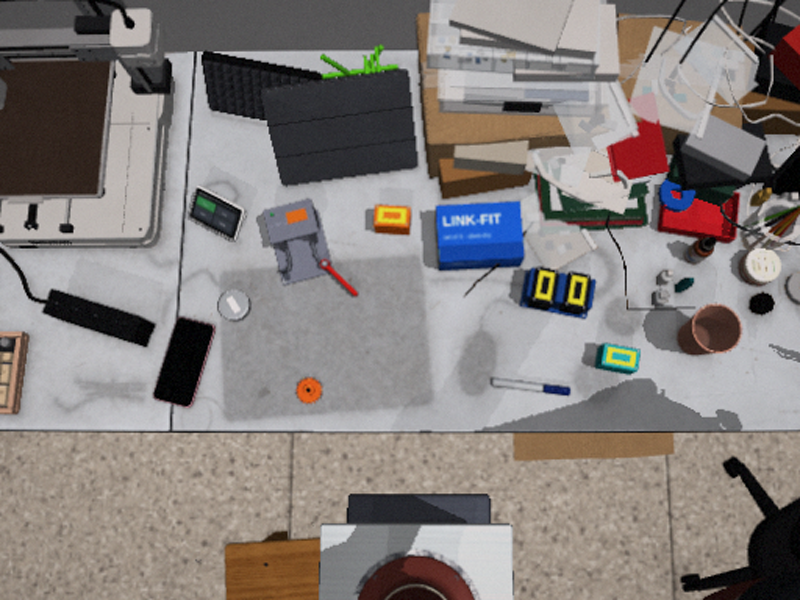

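View pics/side0.png

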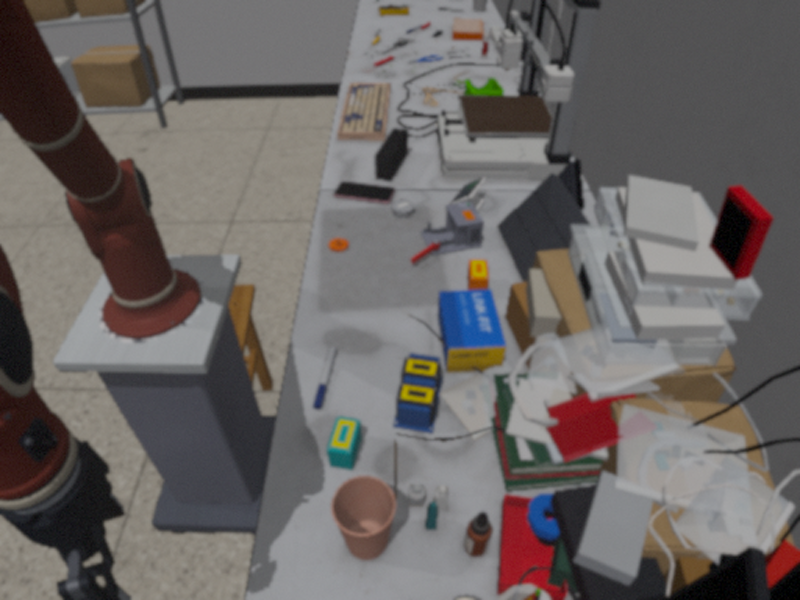

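```bash
cat > h.py <<'E'
import numpy as np,cv2
from plant import env
def rays(n,px):
    p=env.camera_params(n);u=np.array(px,float).reshape(-1,2)
    d=(u-[p["cx"],p["cy"]])/[p["fx"],p["fy"]]
    s=d.copy()
    for _ in range(20): s=d/(1+p["k1"]*(s**2).sum(1,keepdims=True))
    W=p["world_from_camera"];return W[:3,3],np.c_[s,np.ones(len(s))]@W[:3,:3].T
def at_z(n,px,z):
    o,d=rays(n,px);return o+d*((z-o[2])/d[:,2])[:,None]
def proj(n,P):
    p=env.camera_params(n);W=p["world_from_camera"]
    c=(np.array(P,float).reshape(-1,3)-W[:3,3])@W[:3,:3];s=c[:,:2]/c[:,2:]
    return s*(1+p["k1"]*(s**2).sum(1,keepdims=True))*[p["fx"],p["fy"]]+[p["cx"],p["cy"]]
def crop(im,x0,y0,w,h,s):
    o=cv2.resize(im[y0:y0+h,x0:x0+w],None,fx=s,fy=s,interpolation=cv2.INTER_CUBIC)
    for i in range(0,w,10): cv2.putText(o,str(x0+i),(i*s,10),0,.35,(0,0,255),1);cv2.line(o,(i*s,12),(i*s,18),(0,0,255),1)
    for i in range(0,h,10): cv2.putText(o,str(y0+i),(0,i*s+4),0,.35,(255,0,255),1);cv2.line(o,(22,i*s),(28,i*s),(255,0,255),1)
    return o
E
python3 - <<'E'
import cv2,numpy as np
from h import *
t=cv2.imread("top_raw.png")
a=crop(t,160,122,80,75,5);b=crop(t,330,165,57,54,7)
c=np.zeros((600,800,3),np.uint8);c[:375,:400]=a;c[:378,400:799]=b
s=cv2.imread("side_raw.png")
d=crop(s,255,120,57,54,4);e=crop(s,240,218,57,54,4)
c[384:600,:228]=d;c[384:600,400:628]=e
cv2.imwrite("pics/c1.png",c)
E
```

```text
(no output)
```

View pics/c1.png

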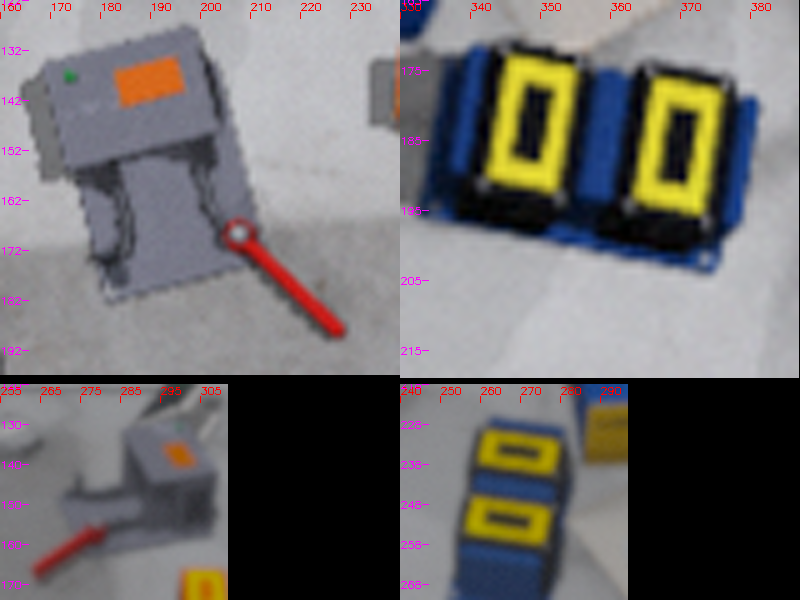

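Run:
```python
from h import *
np.set_printoptions(suppress=True,precision=1)
R=lambda L,x0,y0,s,X0=0,Y0=0:(np.array(L,float)-[X0,Y0]+.5)/s-.5+[x0,y0]
for L in([(504,55),(580,68),(562,193),(487,182)],[(645,73),(725,87),(707,213),(632,202)]):
    q=at_z("top",R(L,330,165,7,400),58)
    print(q.tolist() if 0 else q[:,:2].ravel(),"c",q.mean(0),"len",np.linalg.norm(q[0]-q[3]),np.linalg.norm(q[0]-q[1]))
    d=(q[0]+q[1]-q[2]-q[3]);print("xdir",np.arctan2(d[1],d[0]))
for L in([(480,430),(562,437),(557,467),(476,459)],[(468,497),(552,505),(546,543),(463,533)]):
    q=at_z("side",R(L,240,218,4,400,384),58);print("side c",q.mean(0))
for nm,L,z in(("hood fl,fr,rr,rl",[(65,167),(217,134),(195,27),(43,60)],69),("floor",[(107,302),(243,266)],6),("floor0",[(107,302),(243,266)],0),("piv,tip",[(239,233),(343,333)],28),("orange",[(115,71),(178,58),(185,94),(122,107)],69)):
    q=at_z("top",R(L,160,122,5),z);print(nm,q[:,:2].tolist() if 0 else q[:,:2].ravel(),"c",q.mean(0)[:2],"w",np.linalg.norm(q[0]-q[1]))
    d=q[0]-q[1];print("  ydir ang",np.arctan2(d[1],d[0])-np.pi/2)
q=at_z("side",R([(103,533),(38,573)],255,120,4,0,384),28);print("side piv tip",q)
for L,z in([(233,303)],22),([(309,390)],14),([(491,382),(570,390)],10),([(470,240)],0),([(525,268)],40):
    print(at_z("top",np.array(L)*.64,z))
```

```text
[ 569.8 -204.6  564.7 -233.   516.8 -224.6  521.  -196.8] c [ 543.1 -214.7   58. ] len 49.38114891901716 28.831650263258794
xdir -0.16565654720353246
[ 562.8 -257.3  557.4 -287.2  509.2 -278.4  513.4 -250.6] c [ 535.7 -268.4   58. ] len 49.88158996940256 30.325655748025525
xdir -0.15751261369157
side c [ 542.5 -215.8   58. ]
side c [ 533.6 -272.3   58. ]
hood fl,fr,rr,rl [614.9 248.1 632.8 168.1 692.3 181.6 674.2 262.4] c [653.6 215.1] w 82.0200864771353
  ydir ang 0.21955374661926275
floor [556.3 235.2 576.5 160.9] c [566.4 198.1] w 76.995792174956
  ydir ang 0.26527789463345464
floor0 [557.7 236.4 578.  161.7] c [567.9 199.1] w 77.35301059700704
  ydir ang 0.26527789463345264
piv,tip [589.5 160.6 534.  103.2] c [561.8 131.9] w 79.77854694276867
  ydir ang -0.768326087738452
orange [667.9 223.6 675.  190.1 654.9 185.8 647.9 219.1] c [661.4 204.6] w 34.18503784040487
  ydir ang 0.2093949883831112
side piv tip [[593.2 143.7  28. ]
 [536.7  90.8  28. ]]
[[519.7 317.6  22. ]]
[[370.7 182.5  14. ]]
[[ 385.1 -126.2   10. ]
 [ 371.4 -259.8   10. ]]
[[638.3 -94.1   0. ]]
[[ 576.8 -184.9   40. ]]
```

Candidates (top raw px): black packs in the blue rack at (349,182) and (369,185); look-alikes are orange at (251,140) and turquoise at (396,229). I choose the black ones. The crop confirms them standing in the rack with their yellow panels on top. The bay hood is at (184,141) and the latch pivot at (207,168).

```bash
cat >> h.py <<'E'
def yaw():
    x,y,_,_=env.read_state()["tcp_rot"];return (2*np.arctan2(y,x)+np.pi)%(2*np.pi)-np.pi
def go(x,y,z,psi,n,hold=0):
    """rows to go from the measured pose to a world pose, tool pointing down, in the units of move_arm"""
    p=env.read_state()["position"];a=yaw();D=np.array([x,y,z])-p;da=psi-a
    print("from",p.round(1),"yaw",round(a,3),"D",D.round(1),"per row mm",np.linalg.norm(D)/n,"deg",np.degrees(da)/n)
    for i in range(n):
        b=a+da*i/n;c,s=np.cos(b),np.sin(b);d=D/n/600   # tool x=(c,s,0), y=(s,-c,0), z down
        print([round(c*d[0]+s*d[1],4),round(s*d[0]-c*d[1],4),round(-d[2],4),0,0,round(-da/n/np.pi,4),hold])
E
python3 -c "
from h import *
go(543.5,-214.3,170,1.42,12,1)"
```

```text
from [ 238.3 -604.   238.2] yaw 0.376 D [305.2 389.7 -68.2] per row mm 41.636603799899866 deg 4.985037571295034
[np.float64(0.0593), np.float64(-0.0348), np.float64(0.0095), 0, 0, np.float64(-0.0277), 1]
[np.float64(0.0621), np.float64(-0.0295), np.float64(0.0095), 0, 0, np.float64(-0.0277), 1]
[np.float64(0.0644), np.float64(-0.024), np.float64(0.0095), 0, 0, np.float64(-0.0277), 1]
[np.float64(0.0663), np.float64(-0.0183), np.float64(0.0095), 0, 0, np.float64(-0.0277), 1]
[np.float64(0.0676), np.float64(-0.0125), np.float64(0.0095), 0, 0, np.float64(-0.0277), 1]
[np.float64(0.0684), np.float64(-0.0066), np.float64(0.0095), 0, 0, np.float64(-0.0277), 1]
[np.float64(0.0687), np.float64(-0.0006), np.float64(0.0095), 0, 0, np.float64(-0.0277), 1]
[np.float64(0.0685), np.float64(0.0054), np.float64(0.0095), 0, 0, np.float64(-0.0277), 1]
[np.float64(0.0678), np.float64(0.0113), np.float64(0.0095), 0, 0, np.float64(-0.0277), 1]
[np.float64(0.0666), np.float64(0.0172), np.float64(0.0095), 0, 0, np.float64(-0.0277), 1]
[np.float64(0.0648), np.float64(0.0229), np.float64(0.0095), 0, 0, np.float64(-0.0277), 1]
[np.float64(0.0626), np.float64(0.0284), np.float64(0.0095), 0, 0, np.float64(-0.0277), 1]
```

move_arm --steps '[[[0.059,-0.035,0.0095,0,0,-0.0277,1],[0.062,-0.0295,0.0095,0,0,-0.0277,1],[0.064,-0.024,0.0095,0,0,-0.0277,1],[0.066,-0.018,0.0095,0,0,-0.0277,1],[0.0675,-0.0125,0.0095,0,0,-0.0277,1],[0.068,-0.0065,0.0095,0,0,-0.0277,1],[0.0685,0,0.0095,0,0,-0.0277,1],[0.068,0.0055,0.0095,0,0,-0.0277,1],[0.068,0.011,0.0095,0,0,-0.0277,1],[0.0665,0.017,0.0095,0,0,-0.0277,1],[0.065,0.023,0.0095,0,0,-0.0277,1],[0.0625,0.0285,0.0095,0,0,-0.0277,1]]]'

```text
t: 1.1
position: [543.5, -214.4, 170.4]
tcp_rot: [0.757, 0.653, -0.0, -0.0]
ft_force: [0.7, -0.8, 0.3]
finger_gap: 85.5
grip_force: 0.0
```

```bash
sed -i 's/round(c\*d\[0\]/float(round(c*d[0]/;s/s\*d\[1\],4)/s*d[1],4))/;' h.py
python3 - <<'E'
import re
t=open('h.py').read()
t=re.sub(r"print\(\[float.*\n","print(np.array([c*d[0]+s*d[1],s*d[0]-c*d[1],-d[2],0,0,-da/n/np.pi,hold]).round(4).tolist())\n",t)
open('h.py','w').write(t)
E
python3 -c "
from h import *
go(543.5,-214.3,110,1.42,3,1)
print(env.read_state()['ft_force'])"
```

```text
from [ 543.5 -214.4  170.4] yaw 1.424 D [  0.    0.1 -60.4] per row mm 20.129588534080018 deg -0.07910267576565758
[0.0, 0.0, 0.0335, 0.0, 0.0, 0.0004, 1.0]
[0.0, 0.0, 0.0335, 0.0, 0.0, 0.0004, 1.0]
[0.0, 0.0, 0.0335, 0.0, 0.0, 0.0004, 1.0]
[ 0.72534169 -0.82227403  0.27054408]
```

move_arm --steps '[[[0,0,0.04,0,0,0,1],[0,0,0.04,0,0,0,1],[0,0,0.04,0,0,0,1],[0,0,0.04,0,0,0,1],[0,0,0.02,0,0,0,1],[0,0,0.02,0,0,0,1],[0,0,0.02,0,0,0,1],[0,0,0.02,0,0,0,1],[0,0,0.007,0,0,0,1],[0,0,0,0,0,0,1]]]'

```text
t: 1.93
position: [542.4, -215.9, 21.9]
tcp_rot: [0.758, 0.652, -0.0, -0.001]
ft_force: [-0.8, 1.0, -0.7]
finger_gap: 85.2
grip_force: 0.0
```

move_arm --steps '[[[0,0,0,0,0,0,0.7],[0,0,0,0,0,0,0.6],[0,0,0,0,0,0,0.5],[0,0,0,0,0,0,0.4],[0,0,0,0,0,0,0.4],[0,0,0,0,0,0,0.4],[0,0,0,0,0,0,0.4],[0,0,0,0,0,0,0.4]]]' --newtons 50

```text
t: 2.6
position: [543.8, -216.3, 23.9]
tcp_rot: [0.758, 0.652, 0.001, 0.001]
ft_force: [0.2, -0.7, 6.1]
finger_gap: 61.7
grip_force: 54.7
```

move_arm --steps '[[[0,0,-0.01,0,0,0,0.4],[0,0,-0.015,0,0,0,0.4],[0,0,-0.02,0,0,0,0.4],[0,0,-0.02,0,0,0,0.4],[0,0,-0.02,0,0,0,0.4],[0,0,-0.02,0,0,0,0.4],[0,0,-0.02,0,0,0,0.4],[0,0,-0.015,0,0,0,0.4],[0,0,0,0,0,0,0.4],[0,0,0,0,0,0,0.4],[0,0,0,0,0,0,0.4],[0,0,0,0,0,0,0.4]]]'

```text
t: 3.6
position: [542.2, -215.8, 105.9]
tcp_rot: [0.758, 0.652, -0.0, -0.001]
ft_force: [0.1, 0.4, -0.9]
finger_gap: 61.7
grip_force: 54.1
```

Run:
```python
from h import *
ims=[]
f=[]
for i in range(6):
    f.append(env.read_state()["ft_force"]);im=env.get_image("side")
f=np.array(f);print(f.round(2),f.mean(0))
cv2.imwrite("side1_raw.png",im[:,:,::-1]);print(env.read_state()["position"],env.read_state()["t"])
```

```text
[[ 0.09  0.38 -0.87]
 [ 0.09  0.04 -1.06]
 [-0.62  0.07 -0.96]
 [ 0.08 -0.59 -1.4 ]
 [-0.2   0.4  -1.03]
 [-0.4   0.49 -1.21]] [-0.15928803  0.13403576 -1.08801437]
[ 542.75984013 -215.92237428  106.39839712] 3.9
```

move_arm --steps '[[[0,0,0.02,0,0,0,0.4],[0,0,0.02,0,0,0,0.4],[0,0,0.02,0,0,0,0.4],[0,0,0.02,0,0,0,0.4],[0,0,0.02,0,0,0,0.4],[0,0,0.015,0,0,0,0.4],[0,0,0.01,0,0,0,0.4],[0,0,0.008,0,0,0,0.4],[0,0,0.004,0,0,0,0.4],[0,0,0,0,0,0,0.4],[0,0,0,0,0,0,0.4]]]'

```text
t: 4.82
position: [543.3, -216.1, 24.9]
tcp_rot: [0.758, 0.652, 0.0, 0.0]
ft_force: [-0.6, -0.0, -1.3]
finger_gap: 61.7
grip_force: 54.1
```

move_arm --steps '[[[0,0,0.002,0,0,0,0.4],[0,0,0,0,0,0,0.4],[0,0,0,0,0,0,1],[0,0,0,0,0,0,1],[0,0,0,0,0,0,1],[0,0,0,0,0,0,1],[0,0,0,0,0,0,1],[0,0,-0.03,0,0,0,1],[0,0,-0.06,0,0,0,1],[0,0,-0.06,0,0,0,1]]]'

```text
t: 5.65
position: [541.6, -215.6, 113.0]
tcp_rot: [0.758, 0.652, -0.001, -0.002]
ft_force: [1.6, -0.2, 0.7]
finger_gap: 85.2
grip_force: 0.0
```

Run:
```python
from h import *
go(535.3,-269.5,120,1.42,2,1)
im=env.get_image("side")[:,:,::-1]
cv2.imwrite("pics/s2.png",crop(im,215,190,100,90,6))
```

```text
from [ 541.6 -215.6  113. ] yaw 1.42 D [ -6.3 -53.9   7. ] per row mm 27.367313988933084 deg -0.009399778955056058
[-0.0452, 0.0015, -0.0058, 0.0, 0.0, 0.0001, 1.0]
[-0.0452, 0.0015, -0.0058, 0.0, 0.0, 0.0001, 1.0]
```

View pics/s2.png

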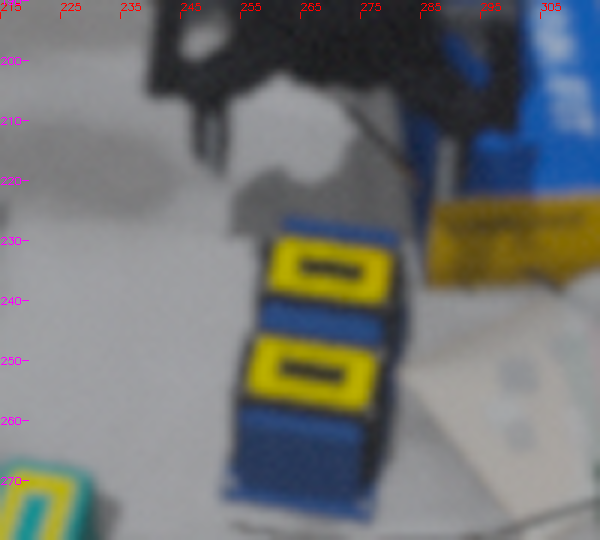

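The shell stands back in its pocket (yellow panel at side px (269,235)), and the other pack is at (266,252). I'll take that one now.

move_arm --steps '[[[-0.045,0.0015,0,0,0,0,1],[-0.045,0.0015,0,0,0,0,1],[0,0,0,0,0,0,1],[0,0,0.035,0,0,0,1],[0,0,0.035,0,0,0,1],[0,0,0.03,0,0,0,1],[0,0,0.02,0,0,0,1],[0,0,0.02,0,0,0,1],[0,0,0.01,0,0,0,1],[0,0,0,0,0,0,1]]]'

```text
t: 6.53
position: [535.9, -269.2, 22.0]
tcp_rot: [0.758, 0.652, -0.0, -0.001]
ft_force: [-0.7, -1.0, -1.4]
finger_gap: 85.4
grip_force: 0.0
```

move_arm --steps '[[[0,0,0,0,0,0,0.7],[0,0,0,0,0,0,0.6],[0,0,0,0,0,0,0.5],[0,0,0,0,0,0,0.4],[0,0,0,0,0,0,0.4],[0,0,0,0,0,0,0.4],[0,0,0,0,0,0,0.4],[0,0,0,0,0,0,0.4]]]' --newtons 70

```text
t: 7.2
position: [536.7, -270.0, 24.5]
tcp_rot: [0.758, 0.652, -0.0, 0.001]
ft_force: [-2.2, 0.3, 6.9]
finger_gap: 61.3
grip_force: 77.3
```

move_arm --steps '[[[0,0,-0.01,0,0,0,0.4],[0,0,-0.015,0,0,0,0.4],[0,0,-0.02,0,0,0,0.4],[0,0,-0.02,0,0,0,0.4],[0,0,-0.02,0,0,0,0.4],[0,0,-0.02,0,0,0,0.4],[0,0,-0.02,0,0,0,0.4],[0,0,-0.015,0,0,0,0.4],[0,0,0,0,0,0,0.4],[0,0,0,0,0,0,0.4],[0,0,0,0,0,0,0.4]]]'

```text
t: 8.12
position: [535.9, -269.5, 106.9]
tcp_rot: [0.758, 0.652, -0.0, -0.001]
ft_force: [-0.2, -0.2, -4.8]
finger_gap: 61.3
grip_force: 76.8
```

Run:
```python
from h import *
print(env.read_state()["ft_force"]);go(450,-100,110,1.571,5,.4)
```

```text
[-0.19702504 -0.22489094 -4.75448091]
from [ 535.9 -269.5  106.9] yaw 1.42 D [-85.9 169.5   3.1] per row mm 38.01674399711963 deg 1.7297107723606877
[0.0516, -0.0368, -0.001, 0.0, 0.0, -0.0096, 0.4]
[0.0526, -0.0352, -0.001, 0.0, 0.0, -0.0096, 0.4]
[0.0537, -0.0336, -0.001, 0.0, 0.0, -0.0096, 0.4]
[0.0547, -0.032, -0.001, 0.0, 0.0, -0.0096, 0.4]
[0.0556, -0.0303, -0.001, 0.0, 0.0, -0.0096, 0.4]
```

About 4.8 N: this is the full pack, and the first one (about 1.1 N) was the shell. I'll set this one down on the free desk, already turned to the bay's yaw.

Run:
```python
from h import *
go(480,-95,106,1.791,6,.4)
```

```text
from [ 535.9 -269.5  106.9] yaw 1.42 D [-55.9 174.5  -0.9] per row mm 30.544209517161946 deg 3.542270892446925
[0.0456, -0.0226, 0.0002, 0.0, 0.0, -0.0197, 0.4]
[0.0469, -0.0198, 0.0002, 0.0, 0.0, -0.0197, 0.4]
[0.048, -0.0168, 0.0002, 0.0, 0.0, -0.0197, 0.4]
[0.049, -0.0138, 0.0002, 0.0, 0.0, -0.0197, 0.4]
[0.0497, -0.0108, 0.0002, 0.0, 0.0, -0.0197, 0.4]
[0.0503, -0.0077, 0.0002, 0.0, 0.0, -0.0197, 0.4]
```

move_arm --steps '[[[0.0455,-0.0225,0,0,0,-0.0197,0.4],[0.047,-0.02,0,0,0,-0.0197,0.4],[0.048,-0.017,0,0,0,-0.0197,0.4],[0.049,-0.014,0,0,0,-0.0197,0.4],[0.0495,-0.011,0,0,0,-0.0197,0.4],[0.05,-0.0075,0,0,0,-0.0197,0.4],[0,0,0.02,0,0,0,0.4],[0,0,0.035,0,0,0,0.4],[0,0,0.035,0,0,0,0.4],[0,0,0.025,0,0,0,0.4],[0,0,0.015,0,0,0,0.4],[0,0,0,0,0,0,0.4]]]'

```text
t: 9.12
position: [479.1, -95.2, 27.3]
tcp_rot: [0.625, 0.781, -0.001, -0.002]
ft_force: [-0.4, 0.1, -4.2]
finger_gap: 61.1
grip_force: 77.1
```

move_arm --steps '[[[0,0,0.006,0,0,0,0.4],[0,0,0.005,0,0,0,0.4],[0,0,0.003,0,0,0,0.4],[0,0,0,0,0,0,0.4],[0,0,0,0,0,0,0.4]]]'

```text
t: 9.53
position: [480.6, -95.6, 21.3]
tcp_rot: [0.625, 0.781, 0.0, 0.0]
ft_force: [0.1, -0.5, -3.7]
finger_gap: 61.4
grip_force: 77.1
```

move_arm --steps '[[[0,0,0.002,0,0,0,0.4],[0,0,0.002,0,0,0,0.4],[0,0,0,0,0,0,0.4],[0,0,0,0,0,0,0.4]]]'

```text
t: 9.87
position: [480.4, -95.5, 18.6]
tcp_rot: [0.625, 0.781, 0.0, 0.0]
ft_force: [-0.3, -0.3, -4.4]
finger_gap: 61.4
grip_force: 77.1
```

move_arm --steps '[[[0,0,0.0015,0,0,0,0.4],[0,0,0.0015,0,0,0,0.4],[0,0,0,0,0,0,0.4],[0,0,0,0,0,0,0.4]]]'

```text
t: 10.2
position: [480.5, -95.5, 18.5]
tcp_rot: [0.625, 0.781, -0.0, 0.001]
ft_force: [-2.4, 0.8, 11.2]
finger_gap: 61.4
grip_force: 78.9
```

move_arm --steps '[[[0,0,0,0,0,0,1],[0,0,0,0,0,0,1],[0,0,0,0,0,0,1],[0,0,0,0,0,0,1],[0,0,-0.03,0,0,0,1],[0,0,-0.05,0,0,0,1],[0,0,-0.05,0,0,0,1],[0,0,0,0,0,0.038,1],[0,0,0,0,0,0.038,1],[0,0,0,0,0,0.038,1],[0,0,0,0,0,0.038,1],[0,0,0,0,0,0.038,1]]]'

```text
t: 11.2
position: [480.4, -95.5, 94.8]
tcp_rot: [0.829, 0.56, 0.0, -0.0]
ft_force: [0.3, 0.7, -0.1]
finger_gap: 85.6
grip_force: 0.0
```

move_arm --steps '[[[0,0,0,0,0,0.038,1],[0,0,0,0,0,0.038,1],[0,0,0,0,0,0.038,1],[0,0,0,0,0,0.038,1],[0,0,0,0,0,0.038,1],[0,0,0,0,0,0.038,1],[0,0,0,0,0,0.038,1],[0,0,0,0,0,0.038,1],[0,0,0,0,0,0,1]]]'

```text
t: 11.95
position: [480.4, -95.2, 94.6]
tcp_rot: [0.993, 0.119, -0.0, 0.0]
ft_force: [-0.0, 0.8, 0.8]
finger_gap: 85.1
grip_force: 0.0
```

Run:
```python
from h import *
go(465.9,-98.8,35,.22,6,1)
```

```text
from [480.4 -95.2  94.6] yaw 0.238 D [-14.5  -3.6 -59.6] per row mm 10.23660965611497 deg -0.1725599533033542
[-0.0041, 0.0, 0.0166, 0.0, 0.0, 0.001, 1.0]
[-0.0041, 0.0001, 0.0166, 0.0, 0.0, 0.001, 1.0]
[-0.0041, 0.0001, 0.0166, 0.0, 0.0, 0.001, 1.0]
[-0.0041, 0.0001, 0.0166, 0.0, 0.0, 0.001, 1.0]
[-0.0041, 0.0001, 0.0166, 0.0, 0.0, 0.001, 1.0]
[-0.0041, 0.0001, 0.0166, 0.0, 0.0, 0.001, 1.0]
```

move_arm --steps '[[[-0.012,0,0,0,0,0.003,1],[-0.0125,0,0,0,0,0.003,1],[0,0,0.025,0,0,0,1],[0,0,0.035,0,0,0,1],[0,0,0.03,0,0,0,1],[0,0,0.01,0,0,0,1],[0,0,0,0,0,0,0.5],[0,0,0,0,0,0,0.2],[0,0,0,0,0,0,0.2],[0,0,0,0,0,0,0.2],[0,0,0,0,0,0,0.2],[0,0,0,0,0,0,0.2]]]' --newtons 80

```text
t: 12.95
position: [466.8, -99.2, 36.1]
tcp_rot: [0.994, 0.11, 0.001, 0.0]
ft_force: [-1.6, 0.3, 5.5]
finger_gap: 36.7
grip_force: 81.1
```

move_arm --steps '[[[0,0,0,0,0,0,0.2],[0,0,0,0,0,0,0.2],[0,0,-0.01,0,0,0,0.2],[0,0,-0.02,0,0,0,0.2],[0,0,-0.03,0,0,0,0.2],[0,0,-0.03,0,0,0,0.2],[0,0,-0.03,0,0,0,0.2],[0,0,0,0,0,0,0.2]]]'

```text
t: 13.62
position: [467.6, -99.2, 109.6]
tcp_rot: [0.994, 0.11, 0.003, 0.001]
ft_force: [2.1, 0.2, -3.5]
finger_gap: 36.6
grip_force: 80.4
```

Run:
```python
from h import *
# bay estimate, staging pose: pack centre at bay x=-62
bo=np.array([609,204.5]);a=.22;x=np.array([np.cos(a),np.sin(a)])
c=bo-62*x; g=c-15*x; print(c,g)
go(*g,110,.22,9,.2)
```

```text
[548.49435814 190.96976337] [533.8558964  187.69631902]
from [467.6 -99.2 109.6] yaw 0.221 D [ 66.3 286.9   0.4] per row mm 32.71582281587643 deg -0.005883411654748896
[0.0236, -0.0491, -0.0001, 0.0, 0.0, 0.0, 0.2]
[0.0236, -0.0492, -0.0001, 0.0, 0.0, 0.0, 0.2]
[0.0236, -0.0492, -0.0001, 0.0, 0.0, 0.0, 0.2]
[0.0236, -0.0492, -0.0001, 0.0, 0.0, 0.0, 0.2]
[0.0236, -0.0492, -0.0001, 0.0, 0.0, 0.0, 0.2]
[0.0236, -0.0492, -0.0001, 0.0, 0.0, 0.0, 0.2]
[0.0236, -0.0492, -0.0001, 0.0, 0.0, 0.0, 0.2]
[0.0236, -0.0492, -0.0001, 0.0, 0.0, 0.0, 0.2]
[0.0236, -0.0492, -0.0001, 0.0, 0.0, 0.0, 0.2]
```

move_arm --steps '[[[0.0236,-0.0492,0,0,0,0,0.2],[0.0236,-0.0492,0,0,0,0,0.2],[0.0236,-0.0492,0,0,0,0,0.2],[0.0236,-0.0492,0,0,0,0,0.2],[0.0236,-0.0492,0,0,0,0,0.2],[0.0236,-0.0492,0,0,0,0,0.2],[0.0236,-0.0492,0,0,0,0,0.2],[0.0236,-0.0492,0,0,0,0,0.2],[0.0236,-0.0492,0,0,0,0,0.2],[0,0,0.03,0,0,0,0.2],[0,0,0.03,0,0,0,0.2],[0,0,0,0,0,0,0.2]]]'

```text
t: 14.62
position: [528.2, 188.1, 66.3]
tcp_rot: [0.994, 0.111, -0.005, 0.001]
ft_force: [-1.2, -0.4, -5.6]
finger_gap: 36.5
grip_force: 80.7
```

Run:
```python
from h import *
s=env.read_state();print(s["position"],yaw())
t=env.get_image("top")[:,:,::-1];d=env.get_image("side")[:,:,::-1]
cv2.imwrite("top2_raw.png",t);cv2.imwrite("side2_raw.png",d)
c=np.zeros((570,800,3),np.uint8);a=crop(t,155,122,90,85,4);b=crop(d,240,110,73,90,6)
c[:340,:360]=a;c[:540,362:800]=b
cv2.imwrite("pics/c3.png",c)
```

```text
[528.16095854 188.07640923  66.33938709] 0.22296887233654328
```

View pics/c3.png

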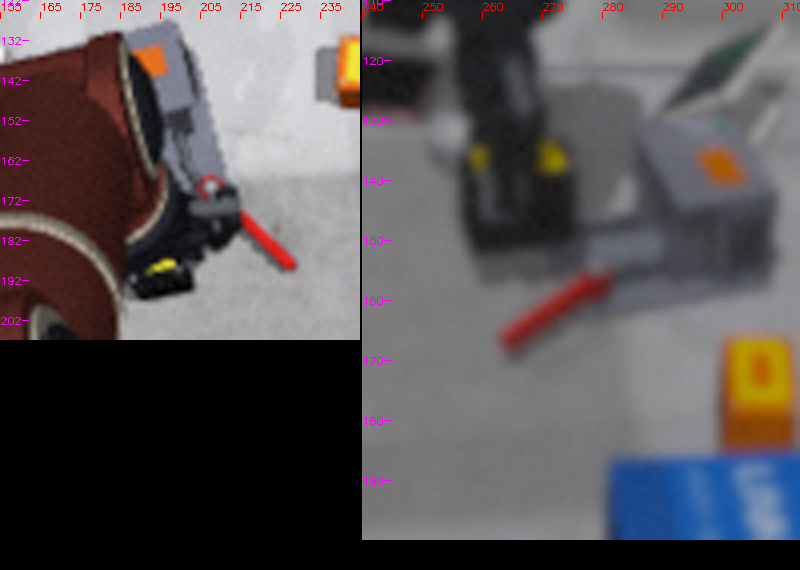

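```bash
cat > ov.py <<'E'
from h import *
import sys
ox,oy,a=map(float,sys.argv[1:4])
def W(P): P=np.array(P,float);c,s=np.cos(a),np.sin(a);return np.c_[ox+c*P[:,0]-s*P[:,1],oy+s*P[:,0]+c*P[:,1],P[:,2]]
L=[([(-42,-46,6),(-42,46,6)],(0,255,255)),([(16,-41,69),(16,41,69)],(0,255,0)),([(-21,21,20),(16,21,20)],(255,255,0)),([(-21,-21,20),(16,-21,20)],(255,255,0)),
([(-36,-36,28),(-24,-36,28)],(255,255,255)),([(-30,-42,28),(-30,-30,28)],(255,255,255)),([(-36,36,30),(-24,36,30)],(255,255,255)),([(-30,42,30),(-30,30,30)],(255,255,255)),
([(78,-46,0),(-42,-46,0)],(255,0,255)),([(78,46,0),(-42,46,0)],(255,0,255)),([(-42,0,6),(40,0,6)],(0,128,255)),([(16,0,69),(60,0,69)],(0,128,255))]
c=np.zeros((600,800,3),np.uint8)
for n,f,x0,y0,w,h,s,X,Y in(("top","top_raw.png",162,122,60,66,9,0,0),("side","side_raw.png",265,122,42,44,6,544,0)):
    o=crop(cv2.imread(f),x0,y0,w,h,s)
    for P,col in L:
        q=((proj(n,W(P))-[x0,y0]+.5)*s).astype(int)
        cv2.line(o,tuple(map(int,q[0])),tuple(map(int,q[1])),col,1,cv2.LINE_AA)
    c[Y:Y+o.shape[0],X:X+o.shape[1]]=o[:600-Y,:800-X]
cv2.imwrite(sys.argv[4],c)
E
python3 ov.py 609 204.5 .22 pics/ov1.png
```

```text
(no output)
```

View pics/ov1.png

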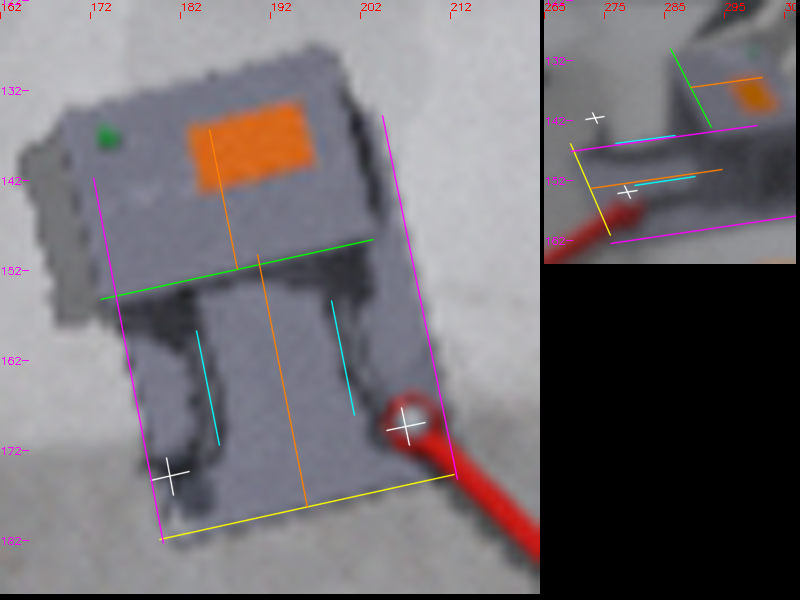

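```bash
cat > ov2.py <<'E'
from h import *
import sys
ox,oy,a=map(float,sys.argv[1:4])
s=env.read_state();t=env.get_image("top")[:,:,::-1].copy();s2=env.read_state();d=env.get_image("side")[:,:,::-1].copy()
print(s["position"],s2["position"],s2["ft_force"],yaw());p=s2["position"];b=yaw()
def W(P,o,a): P=np.array(P,float);c,s=np.cos(a),np.sin(a);return np.c_[o[0]+c*P[:,0]-s*P[:,1],o[1]+s*P[:,0]+c*P[:,1],P[:,2]]
z=p[2]-36;K=[]
B=[(46-62,-19),(46,-19),(46,19),(46-62,19)]
for i in range(4):
    j=(i+1)%4
    K+=[[(*B[i],z),(*B[j],z)],[(*B[i],z+52),(*B[j],z+52)],[(*B[i],z),(*B[i],z+52)]]
K=[(W(P,p,b),(0,255,0)) for P in K]
for P in([(-42,-46,6),(-42,46,6)],[(16,-41,69),(16,41,69)],[(78,-46,0),(-42,-46,0)],[(-36,-36,28),(-24,-36,28)],[(-30,-42,28),(-30,-30,28)]): K.append((W(P,(ox,oy),a),(255,0,255)))
c=np.zeros((600,800,3),np.uint8)
for n,im,x0,y0,w,h,k,X in(("top",t,170,135,60,70,6,0),("side",d,250,115,62,70,7,362)):
    o=crop(im,x0,y0,w,h,k)
    for P,col in K:
        q=((proj(n,P)-[x0,y0]+.5)*k).astype(int)
        cv2.line(o,tuple(map(int,q[0])),tuple(map(int,q[1])),col,1,cv2.LINE_AA)
    c[:o.shape[0],X:X+o.shape[1]]=o
cv2.imwrite(sys.argv[4],c)
E
python3 ov2.py 609.5 203 .22 pics/ov2.png
```

```text
[530.81120731 187.33082824  69.36919943] [532.02205919 187.39996423  70.46552053] [ 0.33267202  0.12342471 -3.7320756 ] 0.21945425749313863
```

View pics/ov2.png

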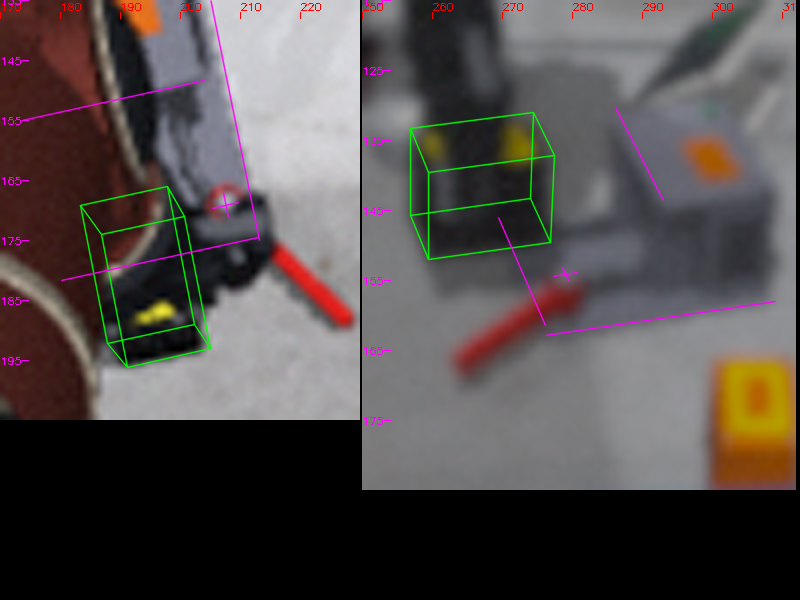

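Run:
```python
from h import *
go(534.3,186.9,44.5,.22,4,.2);print(env.read_state()["ft_force"])
```

```text
from [532.7 187.5  71.2] yaw 0.219 D [  1.6  -0.6 -26.7] per row mm 6.682184702504095 deg 0.007817185586011528
[0.0006, 0.0004, 0.0111, 0.0, 0.0, -0.0, 0.2]
[0.0006, 0.0004, 0.0111, 0.0, 0.0, -0.0, 0.2]
[0.0006, 0.0004, 0.0111, 0.0, 0.0, -0.0, 0.2]
[0.0006, 0.0004, 0.0111, 0.0, 0.0, -0.0, 0.2]
[-0.44037634  0.51866355 -4.19160818]
```

move_arm --steps '[[[0.0004,0.0004,0.0115,0,0,0,0.2],[0.0004,0.0004,0.0115,0,0,0,0.2],[0.0004,0.0004,0.0115,0,0,0,0.2],[0.0004,0.0004,0.0115,0,0,0,0.2],[0,0,0,0,0,0,0.2],[0,0,0,0,0,0,0.2],[0,0,0,0,0,0,0.2],[0,0,0,0,0,0,0.2]]]'

```text
t: 15.48
position: [533.3, 187.5, 43.0]
tcp_rot: [0.994, 0.11, -0.0, -0.0]
ft_force: [0.2, 0.2, -4.7]
finger_gap: 36.7
grip_force: 80.9
```

move_arm --steps '[[[0.008,0.001,0,0,0,0,0.2],[0.008,0,0,0,0,0,0.2],[0.008,0,0,0,0,0,0.2],[0.008,0,0,0,0,0,0.2],[0,0,0,0,0,0,0.2],[0,0,0,0,0,0,0.2]]]'

```text
t: 15.98
position: [552.7, 191.2, 43.1]
tcp_rot: [0.994, 0.11, 0.0, -0.0]
ft_force: [-1.2, -0.5, -4.3]
finger_gap: 36.7
grip_force: 80.9
```

move_arm --steps '[[[0.008,0,0,0,0,0,0.2],[0.008,0,0,0,0,0,0.2],[0.008,0,0,0,0,0,0.2],[0.008,0,0,0,0,0,0.2],[0.008,0,0,0,0,0,0.2],[0,0,0,0,0,0,0.2],[0,0,0,0,0,0,0.2]]]'

```text
t: 16.57
position: [576.5, 196.2, 43.2]
tcp_rot: [0.994, 0.11, 0.001, 0.0]
ft_force: [0.4, -0.8, -4.8]
finger_gap: 36.4
grip_force: 80.9
```

move_arm --steps '[[[0.007,0,0,0,0,0,0.2],[0.007,0,0,0,0,0,0.2],[0.007,0,0,0,0,0,0.2],[0.007,0,0,0,0,0,0.2],[0.007,0,0,0,0,0,0.2],[0,0,0,0,0,0,0.2],[0,0,0,0,0,0,0.2]]]'

```text
t: 17.15
position: [597.4, 200.5, 43.1]
tcp_rot: [0.994, 0.11, 0.001, 0.0]
ft_force: [-0.0, -2.8, -6.1]
finger_gap: 36.5
grip_force: 80.7
```

move_arm --steps '[[[0.004,0.001,0,0,0,0,0.2],[0.004,0,0,0,0,0,0.2],[0.002,0,0,0,0,0,0.2],[0.001,0,0,0,0,0,0.2],[0,0,0,0,0,0,0.2],[0,0,0,0,0,0,0.2]]]'

```text
t: 17.65
position: [601.1, 201.2, 43.0]
tcp_rot: [0.994, 0.11, -0.002, 0.0]
ft_force: [-3.1, -3.2, -3.4]
finger_gap: 36.5
grip_force: 81.2
```

move_arm --steps '[[[0.003,0,0,0,0,0,0.2],[0.003,0,0,0,0,0,0.2],[0,0,0,0,0,0,0.2],[0,0,0,0,0,0,0.2],[0,0,0,0,0,0,0.2]]]'

```text
t: 18.07
position: [601.2, 201.2, 42.9]
tcp_rot: [0.994, 0.11, -0.006, 0.001]
ft_force: [-10.4, -4.5, 2.3]
finger_gap: 36.7
grip_force: 81.7
```

move_arm --steps '[[[-0.003,0,0.001,0,0,0,0.2],[0,0,0.001,0,0,0,0.2],[0,0,0,0,0,0,0.2],[0,0,0,0,0,0,0.2]]]'

```text
t: 18.4
position: [601.2, 201.3, 42.4]
tcp_rot: [0.994, 0.11, -0.004, 0.001]
ft_force: [-7.2, -3.8, 4.0]
finger_gap: 36.9
grip_force: 81.8
```

move_arm --steps '[[[0,0,0,0,0,0,0.65],[0,0,0,0,0,0,0.65],[0,0,0,0,0,0,0.65],[0,0,0,0,0,0,0.65],[0,0,-0.02,0,0,0,0.65],[0,0,-0.04,0,0,0,0.65],[0,0,-0.05,0,0,0,0.65],[0,0,0,0,0,0,0.65]]]'

```text
t: 19.07
position: [609.2, 203.6, 115.1]
tcp_rot: [0.994, 0.11, 0.007, -0.002]
ft_force: [1.1, -0.3, 1.1]
finger_gap: 55.6
grip_force: 0.0
```

Run:
```python
from h import *
go(578.3,108.7,115,.22,4,0)
print(at_z("top",[(251,140)],30))
```

```text
from [609.2 203.6 115.1] yaw 0.221 D [-30.9 -94.9  -0.1] per row mm 24.95426228358071 deg -0.00865851609350794
[-0.0212, 0.0358, 0.0, 0.0, 0.0, 0.0, 0.0]
[-0.0212, 0.0358, 0.0, 0.0, 0.0, 0.0, 0.0]
[-0.0212, 0.0358, 0.0, 0.0, 0.0, 0.0, 0.0]
[-0.0212, 0.0358, 0.0, 0.0, 0.0, 0.0, 0.0]
[[668.24895933  43.08723946  30.        ]]
```

move_arm --steps '[[[-0.021,0.036,0,0,0,0,0],[-0.021,0.036,0,0,0,0,0],[-0.021,0.036,0,0,0,0,0],[-0.021,0.036,0,0,0,0,0],[0,0,0,0,0,0,0],[0,0,0,0,0,0,0],[0,0,0,0,0,0,0]]]'

```text
t: 19.65
position: [575.0, 107.9, 108.7]
tcp_rot: [0.994, 0.11, 0.001, -0.001]
ft_force: [0.3, 0.8, 0.6]
finger_gap: -0.1
grip_force: 0.0
```

Run:
```python
from h import *
s=env.read_state();print(s["position"],yaw())
t=env.get_image("top")[:,:,::-1];d=env.get_image("side")[:,:,::-1]
c=np.zeros((600,800,3),np.uint8);a=crop(t,160,122,60,66,7);b=crop(d,260,115,53,80,7)
c[:462,:420]=a;c[:560,424:795]=b
cv2.imwrite("pics/c4.png",c)
```

```text
[575.02676339 107.92032683 108.6877404 ] 0.22105127577569395
```

View pics/c4.png

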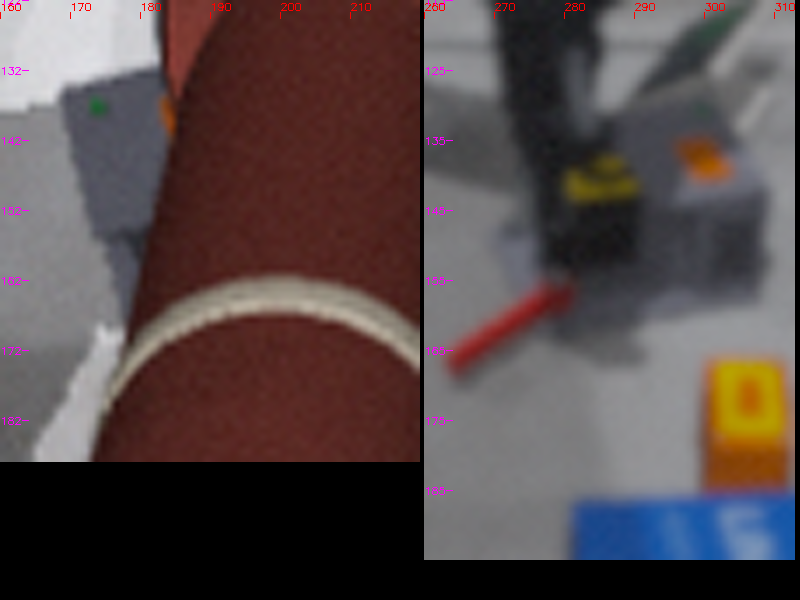

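The pack stands upright in the bay with its yellow panel at side px (286,142), and the latch is still open. Next, a firm push on its rear face with shut fingers to be sure it is home.

Run:
```python
from h import *
go(558.7,192.4,113,.22,4,0)
```

```text
from [574.8 108.9 108.3] yaw 0.223 D [-16.1  83.5   4.7] per row mm 21.303173562211573 deg -0.043597396485350666
[0.0012, -0.0354, -0.002, 0.0, 0.0, 0.0002, 0.0]
[0.0011, -0.0354, -0.002, 0.0, 0.0, 0.0002, 0.0]
[0.0011, -0.0354, -0.002, 0.0, 0.0, 0.0002, 0.0]
[0.0011, -0.0354, -0.002, 0.0, 0.0, 0.0002, 0.0]
```

move_arm --steps '[[[-0.002,-0.0354,0,0,0,0,0],[-0.002,-0.0354,0,0,0,0,0],[-0.002,-0.0354,0,0,0,0,0],[-0.002,-0.0354,0,0,0,0,0],[0,0,0.04,0,0,0,0],[0,0,0.04,0,0,0,0],[0,0,0.04,0,0,0,0],[0,0,0,0,0,0,0],[0,0,0,0,0,0,0],[0,0,0,0,0,0,0]]]'

```text
t: 20.58
position: [551.9, 189.6, 36.9]
tcp_rot: [0.994, 0.111, 0.001, -0.0]
ft_force: [0.9, 0.0, -0.3]
finger_gap: 0.0
grip_force: 0.0
```

move_arm --steps '[[[0.012,0,0,0,0,0,0],[0.012,0,0,0,0,0,0],[0.008,0,0,0,0,0,0],[0.006,0,0,0,0,0,0],[0.006,0,0,0,0,0,0],[0.006,0,0,0,0,0,0],[0,0,0,0,0,0,0],[0,0,0,0,0,0,0],[0,0,0,0,0,0,0]]]'

```text
t: 21.33
position: [574.3, 193.5, 35.6]
tcp_rot: [0.994, 0.11, -0.007, 0.001]
ft_force: [-9.3, -3.2, 8.3]
finger_gap: 0.1
grip_force: 5.3
```

move_arm --steps '[[[0.005,0,0,0,0,0,0],[0.005,0,0,0,0,0,0],[0,0,0,0,0,0,0],[0,0,0,0,0,0,0],[0,0,0,0,0,0,0]]]'

```text
t: 21.75
position: [574.3, 193.5, 35.1]
tcp_rot: [0.994, 0.11, -0.014, 0.002]
ft_force: [-19.8, -5.4, 15.2]
finger_gap: -0.0
grip_force: 10.1
```

move_arm --steps '[[[-0.03,0,0,0,0,0,0],[-0.03,0,-0.02,0,0,0,0],[0,0,-0.05,0,0,0,0],[0,0,-0.05,0,0,0,0],[0,0.035,0,0,0,0,0],[0,0.035,0,0,0,0,0],[0,0.035,0,0,0,0,0],[0,0.035,0,0,0,0,0],[0,0,0,0,0,0,0],[0,0,0,0,0,0,0],[0,0,0,0,0,0,0]]]'

```text
t: 22.67
position: [569.4, 107.8, 108.0]
tcp_rot: [0.994, 0.11, 0.0, -0.001]
ft_force: [-0.8, -0.4, -0.2]
finger_gap: -0.1
grip_force: 0.0
```

Run:
```python
from h import *
go(579,107.5,100,.22,3,0)
```

```text
from [569.4 107.8 108. ] yaw 0.221 D [ 9.6 -0.3 -8. ] per row mm 4.160363753502675 deg -0.023042207192404088
[0.0051, 0.0013, 0.0045, 0.0, 0.0, 0.0001, 0.0]
[0.0051, 0.0013, 0.0045, 0.0, 0.0, 0.0001, 0.0]
[0.0051, 0.0013, 0.0045, 0.0, 0.0, 0.0001, 0.0]
```

move_arm --steps '[[[0.008,0.002,0,0,0,0,0],[0.008,0.002,0.03,0,0,0,0],[0,0,0.04,0,0,0,0],[0,0,0.04,0,0,0,0],[0,0,0.03,0,0,0,0],[0,0,0.006,0,0,0,0],[0,0,0,0,0,0,0],[0,0,0,0,0,0,0],[0,0,0,0,0,0,0]]]'

```text
t: 23.42
position: [580.5, 107.1, 21.7]
tcp_rot: [0.994, 0.11, 0.001, -0.0]
ft_force: [0.7, -0.2, -0.1]
finger_gap: 0.1
grip_force: 0.0
```

Run:
```python
from h import *
p=env.read_state()["position"][:2];th=yaw();print(p,th,env.read_state()["position"][2])
piv=np.array([589.0,161.0]);b=.22
prev=p
c,s=np.cos(b),np.sin(b)
for a in np.arange(2.0,-0.01,-.2):
    u=np.array([-np.sin(a),np.cos(a)]);n=np.array([np.cos(a),np.sin(a)])
    h=11*abs(n[0])+14.5*abs(n[1]);q=45*u-(4+h)*n
    w=piv+[c*q[0]-s*q[1],s*q[0]+c*q[1]]
    D=(w-prev)/600;prev=w
    print(round(a,2),w.round(1),"row",np.round([c*D[0]+s*D[1],s*D[0]-c*D[1]],4),"mm",np.linalg.norm(D)*600)
```

```text
[580.48561194 107.12601112] 0.22127190835779098 21.716535398228867
2.0 [566.3 116.5] row [-0.0197 -0.0203] mm 16.971734873181653
1.8 [557.4 122.9] row [-0.0121 -0.0137] mm 10.970506813584938
1.6 [550.  131.7] row [-0.0088 -0.017 ] mm 11.477335335467076
1.4 [545.  138.7] row [-0.0056 -0.0132] mm 8.5809043376914
1.2 [541.3 146.5] row [-0.0033 -0.0141] mm 8.707328907683841
1.0 [539.1 155.7] row [-0.0002 -0.0157] mm 9.413242738795567
0.8 [539.1 165.7] row [ 0.0036 -0.0164] mm 10.081332193582144
0.6 [541.6 176.2] row [ 0.0078 -0.016 ] mm 10.694424059212139
0.4 [546.8 186.1] row [ 0.012  -0.0144] mm 11.238935826813028
0.2 [554.5 194.9] row [ 0.0158 -0.0114] mm 11.704103889340567
0.0 [564.5 201.6] row [ 0.0187 -0.0073] mm 12.081487502427455
```

move_arm --steps '[[[-0.01,-0.01,0,0,0,0,0],[-0.01,-0.01,0,0,0,0,0],[-0.006,-0.007,0,0,0,0,0],[-0.006,-0.007,0,0,0,0,0],[-0.009,-0.017,0,0,0,0,0],[-0.006,-0.013,0,0,0,0,0],[-0.003,-0.014,0,0,0,0,0],[0,-0.016,0,0,0,0,0],[0.0035,-0.0165,0,0,0,0,0],[0.008,-0.016,0,0,0,0,0],[0,0,0,0,0,0,0]]]'

```text
t: 24.33
position: [540.3, 179.9, 20.3]
tcp_rot: [0.994, 0.112, 0.0, -0.001]
ft_force: [0.2, 0.8, 1.0]
finger_gap: 0.4
grip_force: 0.0
```

move_arm --steps '[[[0.006,-0.006,0,0,0,0,0],[0.006,-0.005,0,0,0,0,0],[0.008,-0.005,0,0,0,0,0],[0.008,-0.005,0,0,0,0,0],[0,0,0,0,0,0,0],[0,0,0,0,0,0,0],[0,0,0,0,0,0,0]]]'

```text
t: 24.92
position: [554.1, 191.4, 20.4]
tcp_rot: [0.994, 0.11, 0.0, -0.0]
ft_force: [0.1, -0.8, -0.3]
finger_gap: -0.1
grip_force: 0.0
```

Run:
```python
from h import *
p=env.read_state()["position"][:2]-[609.5,203.7];c,s=np.cos(.22),np.sin(.22);print(c*p[0]+s*p[1],-s*p[0]+c*p[1])
d=env.get_image("side")[:,:,::-1]
cv2.imwrite("pics/c5.png",crop(d,250,115,60,60,9))
```

```text
-56.76845689728397 0.07960723583779838
```

View pics/c5.png

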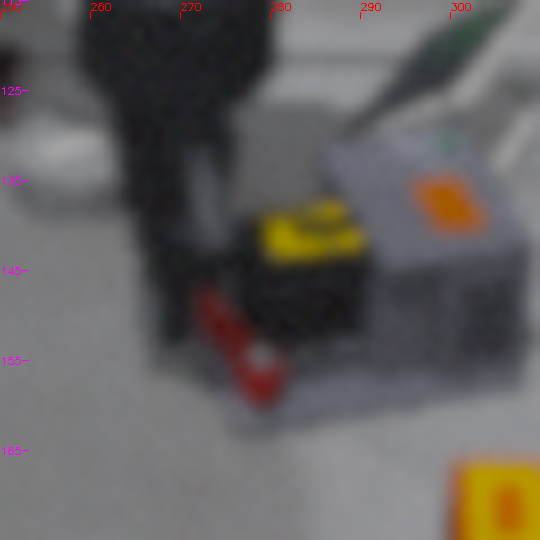

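The latch arm follows the fingers (side px (272,147) to (279,159)) and is nearly closed. I'll keep pushing until it meets the catch.

move_arm --steps '[[[0.006,-0.005,0,0,0,0,0],[0.006,-0.005,0,0,0,0,0],[0.005,-0.003,0,0,0,0,0],[0,0,0,0,0,0,0],[0,0,0,0,0,0,0],[0,0,0,0,0,0,0]]]'

```text
t: 25.47
position: [561.1, 201.0, 20.1]
tcp_rot: [0.994, 0.11, -0.001, 0.0]
ft_force: [-3.3, -1.7, 1.2]
finger_gap: -0.1
grip_force: 1.7
```

move_arm --steps '[[[0.005,0,0,0,0,0,0],[0.004,0,0,0,0,0,0],[0,0,0,0,0,0,0],[0,0,0,0,0,0,0],[0,0,0,0,0,0,0]]]'

```text
t: 25.88
position: [561.3, 201.2, 19.8]
tcp_rot: [0.994, 0.11, -0.007, 0.001]
ft_force: [-9.9, -4.1, 8.5]
finger_gap: -0.1
grip_force: 5.7
```

Against its catch, the latch stopped the tool 11 mm behind where it stopped on the pack's rear face. Nominal is 12 mm, so the pack is home within about 1 mm. Retreating now.

move_arm --steps '[[[-0.02,0,0,0,0,0,0],[-0.04,0,0,0,0,0,0],[-0.03,0,-0.03,0,0,0,0],[0,0,-0.06,0,0,0,0],[0,0,-0.06,0,0,0,0],[0,0,-0.06,0,0,0,0],[0,0.06,0,0,0,0,0],[0,0.06,0,0,0,0,0],[0,0.06,0,0,0,0,0],[0,0.06,0,0,0,0,0],[0,0.06,0,0,0,0,0],[0,0,0,0,0,0,0]]]'

```text
t: 26.88
position: [557.2, 4.2, 147.6]
tcp_rot: [0.995, 0.103, 0.003, 0.004]
ft_force: [-0.0, -0.5, 1.0]
finger_gap: -0.2
grip_force: 0.0
```

Run:
```python
from h import *
t=env.get_image("top")[:,:,::-1];d=env.get_image("side")[:,:,::-1]
c=np.zeros((600,800,3),np.uint8);a=crop(t,160,122,65,66,6);b=crop(d,230,115,80,160,3);e=crop(t,325,160,65,60,6)
c[:396,:390]=a;c[:360,400:790]=e;c[400:600,:240]=b[20:220];c[400:600,400:640]=b[280:480]
cv2.imwrite("pics/c6.png",c)
```

```text
(no output)
```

View pics/c6.png

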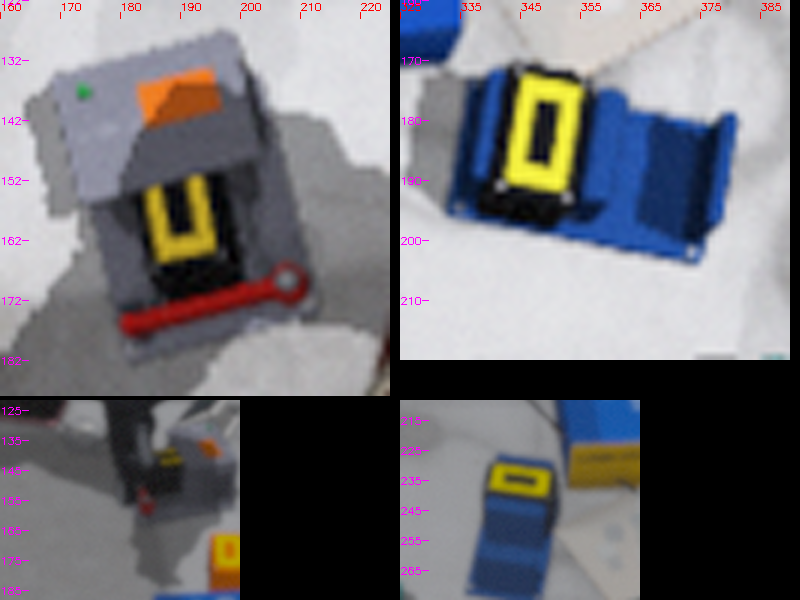

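The top view shows the pack under the hood, the latch across the mouth (top px (180,175) to (208,168)), and the shell standing in its pocket at (349,182). Handing in.

```bash
python3 -c "
from plant import env
print(env.job_done())"
```

```text
the job is handed in; nothing more can be done
None
```

I handed the job in at about 27 s: the full pack (about 4.8 N) is home in the bay with the latch closed, the empty shell (about 1.1 N) is back in the rack, and the arm stayed clear of the tin, gear and marker; no verdict was returned.

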